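# Set a row of espresso cups on their matching saucers

## Robot

A 6-joint arm with a two-finger parallel gripper is mounted at the origin on the work surface. World frame = base frame: x ahead of the robot, y to its left, z up, the work surface at z = 0. Lengths are in m, angles in rad, forces in N, time in s.
With the tool pointing down it reaches from about 0.35 to 0.85 m from the base axis. Payload 8.1 kg.
Tool frame: the origin (TCP) lies on the centre line of the jaws, within the pads' length; the fingertips stand 17 mm ahead of it and the grasp point (between the pads) lies 2 mm behind it; z points along the fingers, y is the line along which they close (so a half turn about z gives the same grasp; the last joint's range is limited). The gripper opens to 93 mm and grips with 3 to 60 N. Pads are 15 mm wide; open, the fingers measure 128 mm over their backs; the gripper's body (75 mm by 188 mm) begins 65 mm behind the grasp point.
Start: joints at [-1.216, 0.13, 1.488, -0, 1.523, -0.085], TCP at [0.255, -0.543, 0.236] pointing down, gripper open.
Joint ranges: [-2.96, 2.96], [-0.89, 2.26], [0.02, 2.5], [-1.34, 4.48], [0, 2.73], [-2.66, 2.66]. Speed limits (rad/s): [2.39, 2.39, 2.79, 3.14, 3.14, 3.14].

## Interface

Orientations are given as a rotation vector (axis times angle).
In Python, from plant import status, eyes, robot gives the robot as it stands. The module is installed in compiled form; this text tells all that it offers.
- The arm moves only by the tool servo_tool, never from a script. Its argument "plan" is text: rows parted by semicolons, each of 4 numbers parted by spaces: the shift along the tool's x, y, z in m, then the turn about the tool's z in degrees. A call has 1 to 12 rows; each row is the pose to reach, as a shift and turn from the pose commanded when the call began, along the tool's axes at that moment; what a row does not reach only later rows make up. A row lasts 1/12 s, in which the tool goes at most 41.7 mm and 7.16 degrees, less where a joint would pass 70% of its speed; a pose out of reach is approached as far as the arm can. A call with a gripper value outside its range is refused whole. "grip" is the closure, from -1 (fully open) to 1 (shut), set as the call begins (left out, the last holds). The fingers move at their own pace and stop on an object; "grip_force" is the grip in N (left out, the last holds). Time passes only in rows, so rows that repeat a pose let the fingers close. It gives the time, the measured TCP pose, the force, the opening and the grip force at its end, in the units of the state.
- status.read_state(): the state, without advancing time (a new reading comes with each control period).
- eyes.read_camera(name): name is "scene" or "side" or "wrist"; returns a dict with "image" (384x512x3 uint8, blue, green, red), "fovy" (degrees; the focal length in pixels is half the picture's height over the tangent of half this angle, whatever the lens; pixels are square), "cx", "cy" (the principal point, pixels), "world_from_camera" (4x4, takes a point from camera to world coordinates); the wrist camera has in their place "hand_eye" (4x4, takes a point from camera to tool coordinates, whose origin is the TCP and whose axes are the flange's). Camera axes: x right, y down, z forward; pixel columns grow to the right and rows downward; lengths in m; the calibration is good to about 2 mm. A picture is of the moment at which its call begins: read the wrist's pose just before it. There is no depth.
- robot.close_job(): hands the job in; it is judged then, once.
The state is a dict: "t": time; "q": joint angles; "dq": joint speeds; "joint_torque": joint torques, N m; "tool_pos": TCP position; "orientation": TCP orientation; "force": force on the tool from outside, world axes, zero at the start; "wrist_torque": the same for the moment, N m; "opening": finger opening in m; "gripper_force": force on a finger pad.
Only numpy, scipy, OpenCV 4.12 (cv2) and the standard library are available. Lean on these libraries where they do the work, as an engineer would, in place of code of your own. Each camera call takes 0.05 s, during which the arm holds its last target. There are 200 camera calls.

## Task

The coffee is about to be served: move the row of four espresso cups from the bamboo cup rack to the row of saucers on the serving tray, so that each cup stands upright in the middle of the saucer of its own colour, set down gently and not dropped. Leave the saucers in their places on the tray, and leave the sugar jar and the milk jug where they are.

Things in the scene. Friction and masses are not known exactly. Their poses are not given: they have to be found in the camera images.
- cup_blue: cobalt blue espresso cup, open, 60 mm tall, 62 across the rim, 59 at 14 mm up, foot 44, wall 4, 0.10-0.19 kg; handle along its own +y, to 55 mm from the axis, 15-53 mm up. Origin: centre of the underside, z up. Four stand loose in a left-right row, 95 mm apart in any order, handles to the left along it (within 30 degrees), on a bamboo rack (top 24 mm up, edge rails 6 mm higher)
- cup_red: brick red espresso cup, open, 60 mm tall, 62 across the rim, 59 at 14 mm up, foot 44, wall 4, 0.10-0.19 kg; handle along its own +y, to 55 mm from the axis, 15-53 mm up. Origin: centre of the underside, z up. Four stand loose in a left-right row, 95 mm apart in any order, handles to the left along it (within 30 degrees), on a bamboo rack (top 24 mm up, edge rails 6 mm higher)
- cup_yellow: mustard yellow espresso cup, open, 60 mm tall, 62 across the rim, 59 at 14 mm up, foot 44, wall 4, 0.10-0.19 kg; handle along its own +y, to 55 mm from the axis, 15-53 mm up. Origin: centre of the underside, z up. Four stand loose in a left-right row, 95 mm apart in any order, handles to the left along it (within 30 degrees), on a bamboo rack (top 24 mm up, edge rails 6 mm higher)
- cup_green: bottle green espresso cup, open, 60 mm tall, 62 across the rim, 59 at 14 mm up, foot 44, wall 4, 0.10-0.19 kg; handle along its own +y, to 55 mm from the axis, 15-53 mm up. Origin: centre of the underside, z up. Four stand loose in a left-right row, 95 mm apart in any order, handles to the left along it (within 30 degrees), on a bamboo rack (top 24 mm up, edge rails 6 mm higher)
- saucer_blue: cobalt blue saucer, loose, 0.16 kg, 108 mm across, rim 16 mm high, flat floor 6 mm above its underside and 66 mm across. Origin: centre of the underside, z up (yaw means nothing). One of four in a row, 114 mm apart in any order, on a walnut serving tray (top 24 mm above the counter), parallel to the cup rack and about 160 mm nearer to the robot or farther
- saucer_red: brick red saucer, loose, 0.16 kg, 108 mm across, rim 16 mm high, flat floor 6 mm above its underside and 66 mm across. Origin: centre of the underside, z up (yaw means nothing). One of four in a row, 114 mm apart in any order, on a walnut serving tray (top 24 mm above the counter), parallel to the cup rack and about 160 mm nearer to the robot or farther
- saucer_yellow: mustard yellow saucer, loose, 0.16 kg, 108 mm across, rim 16 mm high, flat floor 6 mm above its underside and 66 mm across. Origin: centre of the underside, z up (yaw means nothing). One of four in a row, 114 mm apart in any order, on a walnut serving tray (top 24 mm above the counter), parallel to the cup rack and about 160 mm nearer to the robot or farther
- saucer_green: bottle green saucer, loose, 0.16 kg, 108 mm across, rim 16 mm high, flat floor 6 mm above its underside and 66 mm across. Origin: centre of the underside, z up (yaw means nothing). One of four in a row, 114 mm apart in any order, on a walnut serving tray (top 24 mm above the counter), parallel to the cup rack and about 160 mm nearer to the robot or farther
- sugar_jar: bystander: white ceramic sugar jar with a cork lid, 72 mm across, 105 mm tall, to one side of the work; origin at the centre of its underside
- milk_jug: bystander: steel milk jug, 72 mm across, 95 mm tall, handle reaching 62 mm out along its +y, to one side of the work; origin at the centre of its underside

How it is judged:
By the outcome, as a careful person would: the job done as asked, in the order asked, and still so for the second after the job is handed in, with the robot touching nothing.
It also fails if it takes over 99 s, if anything falls off the work surface, if the arm or the gripper's body presses on something with over 40 N, if the wrist force passes 120 N, or if a joint passes its speed limit or range.

## Working session

There is one attempt and no reset: what is moved stays moved. The work goes in short steps, Python scripts to look and compute and a tool call to move; the robot and the scene stay as the last step left them, time stands still between calls to the robot, and variables do not carry over. Pictures are saved under pics/ and viewed, at most 14 in all, crops included, and the job is handed in when it is done.

Besides the shell and the picture viewer there is one more tool, called as name(argument=value, ...) on one line, values as JSON. servo_tool: Moves the arm, as the interface text tells. Its arguments: {"type":"object","properties":{"plan":{"type":"string"},"grip":{"type":"number"},"grip_force":{"type":"number"}},"required":["plan"]}

```bash
mkdir -p pics; cat > h.py <<'E'
import numpy as np, cv2
from plant import status, eyes, robot
from scipy.spatial.transform import Rotation as R
def ray(c,T,u,v):
    f=c["image"].shape[0]/2/np.tan(np.radians(c["fovy"])/2)
    d=T[:3,:3]@np.array([(u-c["cx"])/f,(v-c["cy"])/f,1.]); return T[:3,3],d
def onplane(c,T,u,v,z):
    o,d=ray(c,T,u,v); return o+d*(z-o[2])/d[2]
def proj(c,T,p):
    f=c["image"].shape[0]/2/np.tan(np.radians(c["fovy"])/2)
    q=T[:3,:3].T@(np.asarray(p)-T[:3,3]); return np.array([c["cx"]+f*q[0]/q[2],c["cy"]+f*q[1]/q[2]])
E
python3 - <<'E'
from h import *
s=status.read_state(); print(s)
for n in("scene","side","wrist"):
    c=eyes.read_camera(n); cv2.imwrite(f"pics/{n}0.png",c["image"]); print(n,{k:v for k,v in c.items() if k!="image"})
E
```

```text
{'t': 0.0, 'q': array([-1.21638112e+00,  1.31143263e-01,  1.48927181e+00, -4.32140344e-06,
        1.52298407e+00, -8.53611534e-02]), 'dq': array([ 0.00052284,  0.00074586, -0.00025221, -0.00135038, -0.00135686,
        0.00115705]), 'joint_torque': array([-1.58501025e-03, -5.59842789e+01, -4.91764748e+01,  7.65740848e-02,
        3.53083864e-02, -1.18179255e-04]), 'tool_pos': array([ 0.25529726, -0.54238969,  0.23460221]), 'orientation': array([-3.06420230e+00, -6.84855713e-01,  3.87086814e-04]), 'force': array([ 0.08796245, -1.32147507,  0.16972295]), 'wrist_torque': array([-0.0132658 , -0.03484718, -0.03692119]), 'gripper_force': 0.0, 'opening': 0.09311646242411963}
scene {'fovy': 51.48808635938949, 'cx': 251.92598283641394, 'cy': 190.6786937658876, 'world_from_camera': array([[-0.72432715,  0.56382143, -0.39680673,  1.07238822],
       [ 0.68942145,  0.58650929, -0.42509402,  0.5797907 ],
       [-0.00694628, -0.58147421, -0.81353518,  1.14763239],
       [ 0.        ,  0.        ,  0.        ,  1.        ]])}
side {'fovy': 48.547437036771754, 'cx': 259.2123222680847, 'cy': 191.18197178333708, 'world_from_camera': array([[ 0.95941327, -0.15821201,  0.23344192,  0.14718702],
       [-0.28148425, -0.48703828,  0.82677707, -1.30943405],
       [-0.01711091, -0.85893112, -0.51180518,  0.88684491],
       [ 0.        ,  0.        ,  0.        ,  1.        ]])}
wrist {'fovy': 63.42840432429225, 'cx': 257.06849172939, 'cy': 196.97553826157548, 'hand_eye': array([[ 4.54409250e-04, -9.58356119e-01, -2.85575460e-01,
         8.03776538e-02],
       [ 9.99999895e-01,  4.52486313e-04,  7.27169445e-05,
         2.18981314e-06],
       [ 5.95302583e-05, -2.85575463e-01,  9.58356224e-01,
        -1.48003556e-01],
       [ 0.00000000e+00,  0.00000000e+00,  0.00000000e+00,
         1.00000000e+00]])}
```

View pics/scene0.png

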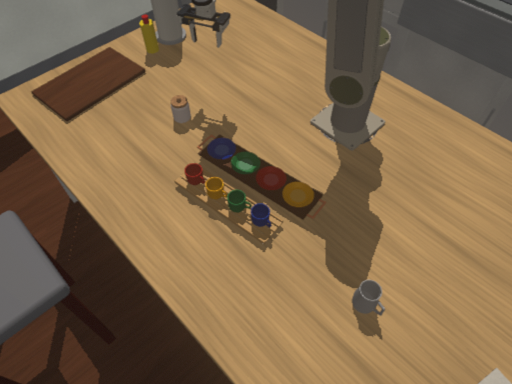

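View pics/side0.png

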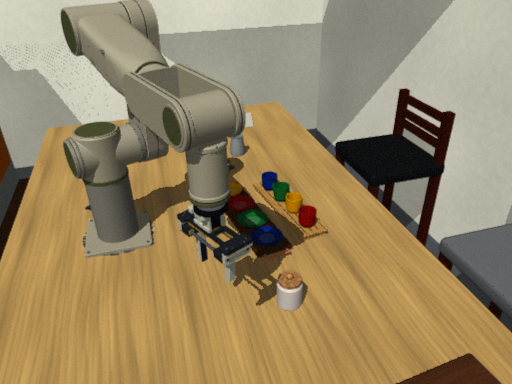

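The scene view shows the cups from left to right in the image: red (194,174), yellow (215,188), green (237,201), blue (261,215). The saucers are blue (222,150), green (246,162), red (270,179) and yellow (298,195). The side view shows the gripper over the near side, the sugar jar at (290,290) and the jug at (238,147). Next I measure by colour mask.

```bash
cat >> h.py <<'E'
HUE=dict(blue=(105,130),red=(172,8),yellow=(18,32),green=(50,90))
def blobs(im,col,smin=110,vmin=25,amin=60):
    h=cv2.cvtColor(im,cv2.COLOR_BGR2HSV); a,b=HUE[col]; H=h[...,0]
    m=((H>=a)&(H<=b)) if a<b else ((H>=a)|(H<=b))
    s=190 if col=="yellow" else smin
    m=(m&(h[...,1]>s)&(h[...,2]>vmin)).astype(np.uint8)
    n,l,st,ce=cv2.connectedComponentsWithStats(m)
    return [(st[i,4],ce[i],(l==i).astype(np.uint8)) for i in np.argsort(-st[:,4]) if i and st[i,4]>amin]
E
python3 - <<'E'
from h import *
for n in("scene","side"):
    c=eyes.read_camera(n);T=c["world_from_camera"]
    for col in HUE:
        for a,ce,m in blobs(c["image"],col)[:4]:
            x,y,w,h=cv2.boundingRect(m)
            print(n,col,a,ce.round(1),(x,y,w,h),"z.038",onplane(c,T,*ce,.038)[:2].round(3),"z.06",onplane(c,T,*ce,.06)[:2].round(3))
c=eyes.read_camera("scene");cv2.imwrite("pics/crop.png",cv2.resize(c["image"][130:240,165:335],None,fx=4.5,fy=4.5,interpolation=cv2.INTER_CUBIC))
E
```

```text
scene red 798 [ 87.5 317.2] (61, 290, 56, 54) z.038 [ 1.163 -0.004] z.06 [1.162 0.008]
scene red 578 [270.5 177.9] (256, 166, 31, 24) z.038 [0.446 0.005] z.06 [0.459 0.017]
scene red 323 [194.1 173.4] (185, 163, 19, 22) z.038 [ 0.627 -0.196] z.06 [ 0.636 -0.181]
scene red 193 [ 60.9 269.9] (40, 245, 35, 41) z.038 [ 1.148 -0.186] z.06 [ 1.146 -0.171]
scene yellow 440 [297.7 193.6] (283, 182, 31, 25) z.038 [0.427 0.117] z.06 [0.44  0.126]
scene yellow 321 [215.  187.5] (206, 177, 21, 22) z.038 [ 0.614 -0.098] z.06 [ 0.623 -0.085]
side blue 497 [266.3 235.3] (251, 226, 32, 20) z.038 [ 0.476 -0.22 ] z.06 [ 0.468 -0.248]
side blue 205 [268.4 179.6] (262, 172, 15, 18) z.038 [0.596 0.139] z.06 [0.585 0.101]
side red 1741 [424.2 124. ] (393, 89, 62, 76) z.038 [1.545 0.453] z.06 [1.508 0.407]
side red 615 [427.6 208.3] (417, 175, 24, 70) z.038 [ 1.078 -0.242] z.06 [ 1.054 -0.269]
side red 355 [240.5 202.5] (228, 194, 27, 18) z.038 [0.445 0.004] z.06 [ 0.437 -0.03 ]
side red 323 [306.8 215.7] (299, 206, 17, 22) z.038 [ 0.647 -0.153] z.06 [ 0.634 -0.183]
side yellow 297 [292.9 201.6] (285, 192, 18, 22) z.038 [ 0.633 -0.05 ] z.06 [ 0.62  -0.083]
side yellow 134 [234.9 188.4] (229, 182, 14, 15) z.038 [0.449 0.112] z.06 [0.441 0.075]
side green 403 [252.3 218. ] (238, 210, 30, 17) z.038 [ 0.459 -0.108] z.06 [ 0.451 -0.139]
side green 249 [280. 190.] (272, 182, 17, 19) z.038 [0.614 0.045] z.06 [0.602 0.01 ]
```

View pics/crop.png

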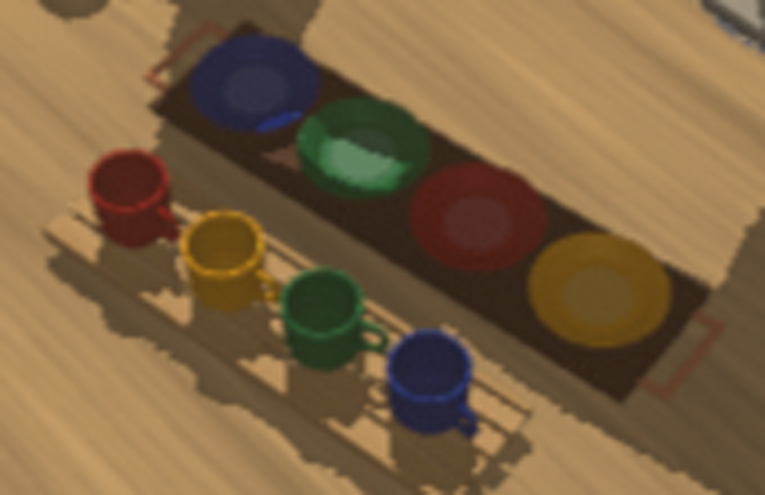

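The crop confirms that all handles point to +y and the row direction is about −8° from +y. I move above the work for a wrist look.

servo_tool(plan="0.016 -0.010 -0.004 -2; 0.049 -0.030 -0.013 -6; 0.082 -0.051 -0.022 -10; 0.115 -0.071 -0.031 -14; 0.148 -0.091 -0.040 -18; 0.181 -0.112 -0.049 -22; 0.214 -0.132 -0.058 -26; 0.247 -0.152 -0.067 -30; 0.280 -0.173 -0.076 -34; 0.313 -0.193 -0.085 -38; 0.346 -0.213 -0.094 -42; 0.370 -0.228 -0.100 -46", grip=-1)

```text
t: 1.3
tool_pos: [0.4946, -0.1764, 0.3368]
orientation: [2.549, 1.834, 0.002]
force: [0.3, 0.4, 0.6]
opening: 0.0927
gripper_force: 0.0
```

```bash
cat >> h.py <<'E'
def go(x,y,z,head):
    """shift in tool axes and turn (deg) to reach world pos / heading of tool x (deg)"""
    s=status.read_state(); M=R.from_rotvec(s["orientation"]).as_matrix()
    t=M.T@(np.array([x,y,z])-s["tool_pos"]); h0=np.degrees(np.arctan2(M[1,0],M[0,0]))
    print("t",round(s["t"],2),"pos",s["tool_pos"].round(4),"head",round(h0,2),"tilt",round(M[2,2],5),"op",s["opening"].round(4),"F",s["force"].round(1),"q",s["q"].round(2))
    print("  shift",t.round(4),"turn",round(-(head-h0),2))
def wristT(c,s):
    M=np.eye(4);M[:3,:3]=R.from_rotvec(s["orientation"]).as_matrix();M[:3,3]=s["tool_pos"];return M@c["hand_eye"]
E
python3 -c "
from h import *
go(.54,-.12,.36,81.7)"
```

```text
Traceback (most recent call last):
  File "h.py", line 24, in go
    print("t",round(s["t"],2),"pos",s["tool_pos"].round(4),"head",round(h0,2),"tilt",round(M[2,2],5),"op",s["opening"].round(4),"F",s["force"].round(1),"q",s["q"].round(2))
                                                                                                          ^^^^^^^^^^^^^^^^^^
AttributeError: 'float' object has no attribute 'round'
```

servo_tool(plan="0.02 0.003 -0.01 -3; 0.04 0.006 -0.025 -6; 0.06 0.01 -0.035 -8; 0.074 0.012 -0.043 -10; 0.074 0.012 -0.043 -10; 0.074 0.012 -0.043 -10")

```text
t: 1.8
tool_pos: [0.5287, -0.1125, 0.3789]
orientation: [2.384, 2.045, 0.0]
force: [0.0, 0.4, 0.4]
opening: 0.0931
gripper_force: 0.0
```

```bash
sed -i 's/s\["opening"\].round(4)/round(float(s["opening"]),4)/' h.py
python3 - <<'E'
from h import *
go(.53,-.11,.38,81.7)
s=status.read_state();c=eyes.read_camera("wrist");T=wristT(c,s)
cv2.imwrite("pics/w1.png",c["image"])
for col in HUE:
    for a,ce,m in blobs(c["image"],col)[:4]:
        print(col,a,ce.round(1),cv2.boundingRect(m),onplane(c,T,*ce,.038)[:2].round(3),onplane(c,T,*ce,.084)[:2].round(3))
E
```

```text
t 1.8 pos [ 0.5287 -0.1125  0.3789] head 81.24 tilt -1.0 op 0.0931 F [0.  0.4 0.4] q [-0.3  -0.04  1.41 -0.    1.78 -0.15]
  shift [ 0.0027  0.0009 -0.0011] turn -0.46
blue 2956 [236.6 223.1] (205, 194, 64, 59) [ 0.478 -0.218] [ 0.484 -0.2  ]
blue 750 [275.5   9.3] (255, 0, 44, 23) [0.586 0.088] [0.582 0.076]
red 4585 [187.7  86.2] (151, 45, 75, 81) [0.444 0.008] [0.453 0.004]
red 1546 [331.9 191.5] (311, 160, 44, 55) [ 0.642 -0.187] [ 0.632 -0.173]
yellow 2147 [158.8  23.3] (119, 0, 79, 48) [0.422 0.095] [0.433 0.083]
yellow 1655 [318.2 129.6] (296, 96, 46, 58) [ 0.629 -0.085] [ 0.621 -0.08 ]
green 2719 [213.6 158.9] (181, 126, 67, 67) [ 0.461 -0.105] [ 0.469 -0.098]
green 1845 [299.   64.6] (278, 33, 45, 58) [0.61  0.012] [0.604 0.008]
```

View pics/w1.png

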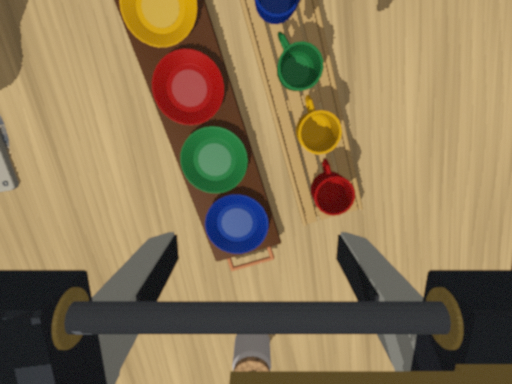

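The wrist view shows saucers blue (237,223), green (214,159), red (188,86) and yellow (159,15), and cups red (334,194), yellow (319,131), green (300,66) and blue (277,5), with handles pointing up in the image. I shift +y to see the rest.

servo_tool(plan="0.025 0 0 -0.5; 0.06 0 0 -0.5; 0.095 0 0 -0.5; 0.12 0.0 0 -0.5; 0.13 0 0 -0.5; 0.13 0 0 -0.5; 0.13 0 0 -0.5")

```text
t: 2.43
tool_pos: [0.548, 0.0146, 0.3781]
orientation: [-2.377, -2.054, 0.002]
force: [-0.2, -1.5, -0.4]
opening: 0.0931
gripper_force: 0.0
```

```bash
cat >> h.py <<'E'
def measure(save=None):
    s=status.read_state();c=eyes.read_camera("wrist");T=wristT(c,s);im=c["image"]
    if save: cv2.imwrite(save,im)
    for col in HUE:
        for a,ce,m in blobs(im,col,amin=500)[:3]:
            x,y,w,h=cv2.boundingRect(m)
            if y<=1 or x<=1 or x+w>=511 or y+h>=383: continue
            ct,_=cv2.findContours(m,cv2.RETR_EXTERNAL,cv2.CHAIN_APPROX_NONE)
            f=cv2.drawContours(np.zeros_like(m),ct,-1,1,-1)
            P=onplane(c,T,*ce,.04)
            # handle removal by opening with kernel ~ 0.4 of width
            k=int(.5*np.sqrt(f.sum()))|1
            o=cv2.morphologyEx(f,cv2.MORPH_OPEN,cv2.getStructuringElement(cv2.MORPH_ELLIPSE,(k,k)))
            ct,_=cv2.findContours(o,cv2.RETR_EXTERNAL,cv2.CHAIN_APPROX_NONE)
            q=max(ct,key=cv2.contourArea)
            for nm,z,d in(("saucer",.040,.108),("cup",.084,.062)):
                W=np.array([onplane(c,T,*p[0],z)[:2] for p in q],np.float32)
                (cx,cy),(A,B),_=cv2.fitEllipse(W)
                if abs((A+B)/2/d-1)<.17:
                    h=f.astype(int)-cv2.dilate(o,np.ones((3,3)));ang=None
                    if nm=="cup" and (h>0).sum()>5:
                        yy,xx=np.nonzero(h>0);H=onplane(c,T,xx.mean(),yy.mean(),.06);ang=round(np.degrees(np.arctan2(H[1]-cy,H[0]-cx)))
                    print(nm,col,"c",round(cx,4),round(cy,4),"axes",round(A,4),round(B,4),"handle",ang)
E
python3 - <<'E'
from h import *
go(.53,.02,.38,81.7)
measure("pics/w2.png")
E
```

```text
t 2.43 pos [0.548  0.0146 0.3781] head 81.68 tilt -1.0 op 0.0931 F [-0.2 -1.5 -0.4] q [-0.07 -0.02  1.39 -0.    1.78  0.08]
  shift [ 0.0027 -0.0186 -0.0019] turn -0.02
saucer blue c 0.4801 -0.2062 axes 0.0772 0.1083 handle None
cup blue c 0.5876 0.0992 axes 0.0566 0.0581 handle 86
saucer red c 0.4441 0.0059 axes 0.1075 0.1089 handle None
cup red c 0.6311 -0.1698 axes 0.0529 0.0834 handle 78
saucer yellow c 0.4269 0.1183 axes 0.1065 0.1074 handle None
cup yellow c 0.6213 -0.0783 axes 0.0579 0.0724 handle 99
saucer green c 0.4612 -0.1062 axes 0.1034 0.1047 handle None
cup green c 0.6049 0.008 axes 0.0559 0.0618 handle 114
```

View pics/w2.png

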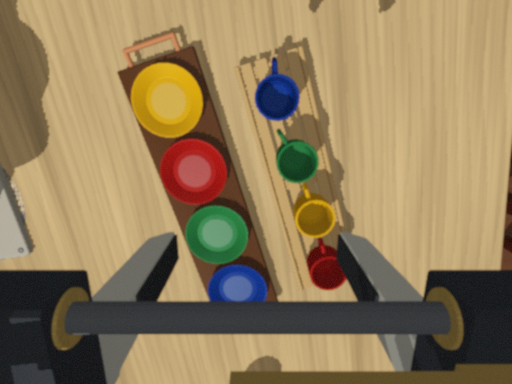

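The second wrist view has blue cup (277,97), green (297,160), yellow (315,217), red (326,268), and saucers yellow (167,100), red (194,171), green (217,233), blue (237,285). The row heading is 98.7°, so I turn the tool to that and move so the camera is straight over the blue cup.

servo_tool(plan="0.003 0.013 0.034 -5; 0.006 0.026 0.07 -10; 0.009 0.039 0.105 -15; 0.0125 0.051 0.130 -17; 0.0125 0.051 0.138 -17; 0.0125 0.051 0.138 -17; 0.0125 0.051 0.138 -17")

```text
t: 3.07
tool_pos: [0.6003, 0.0193, 0.2414]
orientation: [2.05, 2.381, -0.0]
force: [0.5, -0.4, 0.4]
opening: 0.0933
gripper_force: 0.0
```

```bash
python3 - <<'E'
from h import *
go(.5876,.0992,.24,98.7)
measure("pics/w3.png")
E
```

```text
t 3.07 pos [0.6003 0.0193 0.2414] head 98.54 tilt -1.0 op 0.0933 F [ 0.5 -0.4  0.4] q [-0.05  0.13  1.48 -0.    1.53 -0.2 ]
  shift [ 0.0809 -0.0007  0.0014] turn -0.16
cup blue c 0.5877 0.099 axes 0.0578 0.0585 handle 86
cup blue c 0.5077 -0.1979 axes 0.04 0.0652 handle -110
saucer red c 0.4445 0.0059 axes 0.1066 0.1082 handle None
cup red c 0.6358 -0.181 axes 0.0526 0.0608 handle 102
saucer yellow c 0.4274 0.1183 axes 0.1057 0.107 handle None
cup yellow c 0.6216 -0.0754 axes 0.0576 0.0779 handle 100
cup green c 0.6053 0.009 axes 0.0564 0.0645 handle 115
```

View pics/w3.png

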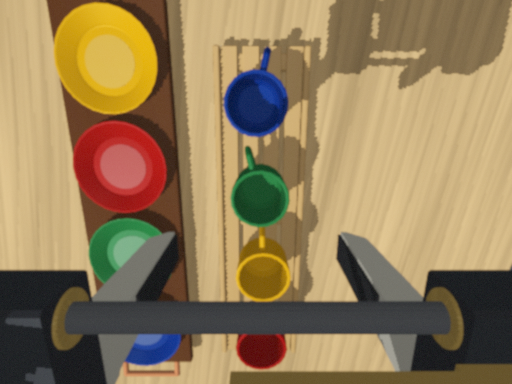

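The wrist view from here has the blue cup nearly under the camera at (256,102), free of obstacles. I descend and grip.

servo_tool(plan="0.025 0 0.03 0; 0.055 -0.001 0.06 0; 0.075 -0.001 0.09 0; 0.081 -0.001 0.12 0; 0.081 -0.001 0.15 0; 0.081 -0.001 0.172 0; 0.081 -0.001 0.181 0; 0.081 -0.001 0.181 0; 0.081 -0.001 0.181 0")

```text
t: 3.87
tool_pos: [0.5887, 0.1003, 0.062]
orientation: [2.046, 2.381, 0.003]
force: [0.2, 1.0, 0.5]
opening: 0.093
gripper_force: 0.0
```

servo_tool(plan="0 0 0 0; 0 0 0 0; 0 0 0 0; 0 0 0 0; 0 0 0 0; 0 0 0 0; 0 0 0 0; 0 0 0 0", grip=1, grip_force=15)

```text
t: 4.53
tool_pos: [0.5875, 0.1005, 0.0601]
orientation: [2.046, 2.383, 0.0]
force: [-2.3, -0.7, 5.8]
opening: 0.0621
gripper_force: 15.0
```

servo_tool(plan="0 0 -0.015 0; 0 0 -0.045 0; -0.015 -0.008 -0.08 0; -0.045 -0.024 -0.1 0; -0.08 -0.042 -0.1 0; -0.115 -0.06 -0.1 0; -0.15 -0.079 -0.1 0; -0.185 -0.097 -0.1 0; -0.22 -0.115 -0.1 0; -0.255 -0.134 -0.1 0; -0.282 -0.148 -0.1 0; -0.298 -0.156 -0.1 0")

```text
t: 5.53
tool_pos: [0.4765, -0.2205, 0.1591]
orientation: [-2.049, -2.381, 0.002]
force: [0.3, 0.2, -0.4]
opening: 0.062
gripper_force: 15.0
```

servo_tool(plan="0 0 0.01 0; 0 0 0.03 0; 0 0 0.055 0; 0 0 0.07 0; 0 0 0.075 0; 0 0 0.075 0; 0 0 0.075 0")

```text
t: 6.12
tool_pos: [0.4784, -0.2172, 0.0847]
orientation: [-2.046, -2.384, -0.0]
force: [1.0, -1.0, -0.5]
opening: 0.0617
gripper_force: 15.0
```

```bash
python3 - <<'E'
from h import *
go(.4783,-.2173,.0666,98.65)
c=eyes.read_camera("side");cv2.imwrite("pics/s4.png",cv2.resize(c["image"][140:300,180:380],None,fx=4,fy=3.7))
E
```

```text
t 6.12 pos [ 0.4784 -0.2172  0.0847] head 98.73 tilt -1.0 op 0.0617 F [ 1.  -1.  -0.5] q [-0.52  0.06  1.85  0.    1.23 -0.68]
  shift [-0.0001 -0.0001  0.0181] turn 0.08
```

View pics/s4.png

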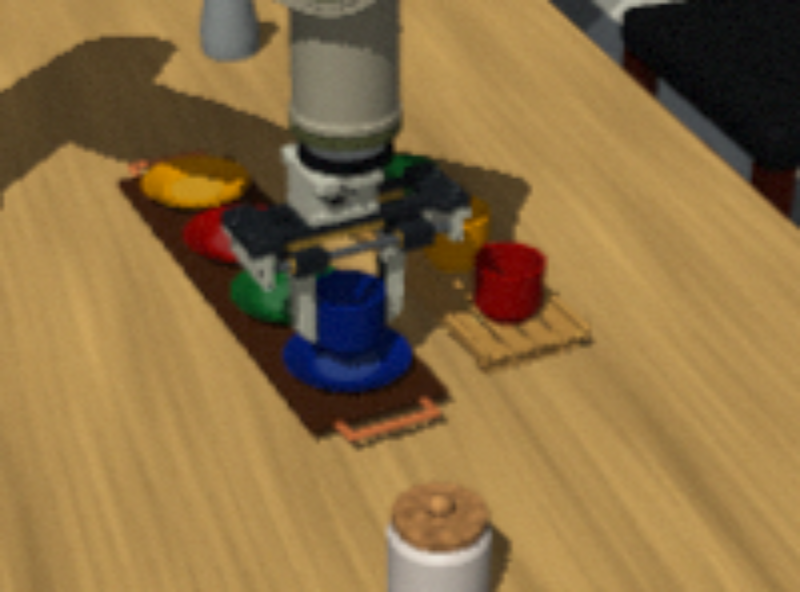

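The cup at (350,310) in the crop is held upright, centred over the blue saucer. I lower gently.

servo_tool(plan="0 0 0.004 0; 0 0 0.009 0; 0 0 0.013 0; 0 0 0.015 0; 0 0 0.016 0; 0 0 0.017 0; 0 0 0.0175 0; 0 0 0.018 0; 0 0 0.018 0; 0 0 0.018 0; 0 0 0.018 0")

```text
t: 7.08
tool_pos: [0.4783, -0.2177, 0.0668]
orientation: [2.046, 2.383, 0.0]
force: [-0.3, -0.3, -1.5]
opening: 0.0622
gripper_force: 15.0
```

servo_tool(plan="0 0 0.0004 0; 0 0 0.0008 0; 0 0 0.0012 0; 0 0 0.0012 0; 0 0 0.0012 0; 0 0 0.0012 0")

```text
t: 7.58
tool_pos: [0.4784, -0.2179, 0.0661]
orientation: [2.046, 2.383, -0.0]
force: [-2.4, -0.2, 5.9]
opening: 0.0617
gripper_force: 15.0
```

servo_tool(plan="0 0 0 0; 0 0 0 0; 0 0 0 0; 0 0 0 0; 0 0 0 0; 0 0 0 0; 0 0 0 0", grip=-1)

```text
t: 8.17
tool_pos: [0.4782, -0.2176, 0.0654]
orientation: [-2.047, -2.383, -0.0]
force: [-0.5, 0.4, 1.0]
opening: 0.093
gripper_force: 0.0
```

servo_tool(plan="0 0 -0.02 0; 0 0 -0.055 0; 0 0 -0.09 0; 0.012 0.016 -0.12 0; 0.035 0.045 -0.14 0; 0.058 0.074 -0.16 0; 0.081 0.104 -0.175 0; 0.104 0.133 -0.175 0; 0.118 0.151 -0.175 0; 0.123 0.158 -0.175 0; 0.123 0.158 -0.175 0; 0.123 0.158 -0.175 0")

```text
t: 9.17
tool_pos: [0.6152, -0.0725, 0.2398]
orientation: [-2.045, -2.383, 0.002]
force: [0.0, -0.3, -0.5]
opening: 0.0928
gripper_force: 0.0
```

```bash
python3 - <<'E'
from h import *
go(.6035,.007,.06,98.7)
measure("pics/w5.png")
E
```

```text
t 9.17 pos [ 0.6152 -0.0725  0.2398] head 98.74 tilt -1.0 op 0.0928 F [ 0.  -0.3 -0.5] q [-0.2   0.18  1.42 -0.    1.54 -0.35]
  shift [0.0804 0.0007 0.1798] turn 0.04
saucer red c 0.4446 0.0056 axes 0.1065 0.1079 handle None
cup red c 0.6342 -0.1701 axes 0.0581 0.076 handle 94
cup yellow c 0.6226 -0.0812 axes 0.0575 0.0653 handle 100
saucer green c 0.4617 -0.1065 axes 0.1036 0.1049 handle None
cup green c 0.6056 0.006 axes 0.0572 0.0582 handle 113
```

View pics/w5.png

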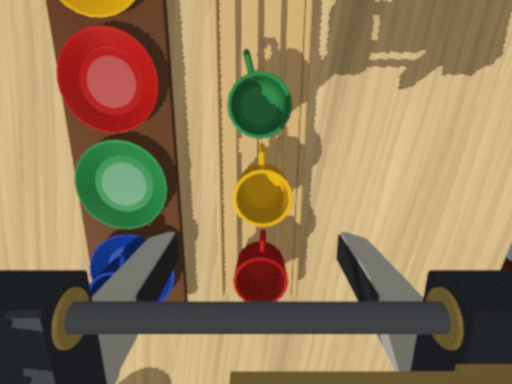

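The green cup is at (260,103), straight below the camera.

servo_tool(plan="0.025 0.001 0.03 0; 0.055 0.002 0.06 0; 0.074 0.0024 0.09 0; 0.079 0.0024 0.12 0; 0.079 0.0024 0.15 0; 0.079 0.0024 0.171 0; 0.079 0.0024 0.18 0; 0.079 0.0024 0.18 0; 0.079 0.0024 0.18 0")

```text
t: 9.97
tool_pos: [0.6061, 0.0052, 0.0612]
orientation: [2.048, 2.382, -0.0]
force: [0.2, -0.2, -0.3]
opening: 0.093
gripper_force: 0.0
```

servo_tool(plan="0 0 0 0; 0 0 0 0; 0 0 0 0; 0 0 0 0; 0 0 0 0; 0 0 0 0; 0 0 0 0; 0 0 0 0", grip=1, grip_force=15)

```text
t: 10.63
tool_pos: [0.6063, 0.0062, 0.061]
orientation: [2.046, 2.383, 0.0]
force: [-2.6, -0.7, 6.2]
opening: 0.062
gripper_force: 15.0
```

servo_tool(plan="0 0 -0.015 0; 0 0 -0.045 0; -0.005 -0.01 -0.08 0; -0.017 -0.03 -0.1 0; -0.034 -0.06 -0.1 0; -0.051 -0.09 -0.1 0; -0.068 -0.121 -0.1 0; -0.082 -0.147 -0.1 0; -0.0896 -0.160 -0.1 0; -0.0896 -0.160 -0.1 0; -0.0896 -0.160 -0.09 0; -0.0896 -0.160 -0.07 0")

```text
t: 11.63
tool_pos: [0.4641, -0.1069, 0.1323]
orientation: [2.044, 2.379, 0.004]
force: [0.1, -0.5, -2.3]
opening: 0.0621
gripper_force: 15.0
```

servo_tool(plan="0 0 0.015 0; 0 0 0.03 0; 0 0 0.042 0; 0 0 0.045 0; 0 0 0.045 0; 0 0 0.045 0; 0 0 0.045 0")

```text
t: 12.22
tool_pos: [0.4625, -0.1066, 0.0864]
orientation: [2.045, 2.383, 0.001]
force: [0.3, -0.4, -1.5]
opening: 0.0616
gripper_force: 15.0
```

```bash
python3 - <<'E'
from h import *
go(.4617,-.1064,.067,98.7)
E
```

```text
t 12.22 pos [ 0.4625 -0.1066  0.0864] head 98.71 tilt -1.0 op 0.0616 F [ 0.3 -0.4 -1.5] q [-0.33 -0.09  1.99  0.    1.24 -0.49]
  shift [ 0.0003 -0.0008  0.0194] turn 0.01
```

servo_tool(plan="0 -0.0005 0.005 0; 0 -0.0008 0.01 0; 0 -0.0008 0.014 0; 0 -0.0008 0.016 0; 0 -0.0008 0.017 0; 0 -0.0008 0.018 0; 0 -0.0008 0.0185 0; 0 -0.0008 0.019 0; 0 -0.0008 0.0194 0; 0 -0.0008 0.0194 0; 0 -0.0008 0.0194 0")

```text
t: 13.13
tool_pos: [0.4608, -0.1068, 0.067]
orientation: [2.047, 2.383, -0.001]
force: [-6.9, -0.2, 8.6]
opening: 0.0622
gripper_force: 15.0
```

servo_tool(plan="0 0 -0.0003 0; 0 0 -0.0003 0; 0 0 -0.0003 0; 0 0 -0.0003 0; 0 0 -0.0003 0; 0 0 -0.0003 0; 0 0 -0.0003 0", grip=-1)

```text
t: 13.72
tool_pos: [0.4608, -0.1066, 0.0663]
orientation: [-2.047, -2.383, -0.0]
force: [-0.7, -1.3, -0.0]
opening: 0.0928
gripper_force: 0.0
```

servo_tool(plan="0 0 -0.02 0; 0 0 -0.055 0; 0 0 -0.09 0; -0.01 0.016 -0.12 0; -0.027 0.046 -0.14 0; -0.043 0.076 -0.16 0; -0.060 0.108 -0.174 0; -0.075 0.137 -0.174 0; -0.083 0.155 -0.174 0; -0.085 0.16 -0.174 0; -0.085 0.16 -0.174 0; -0.085 0.16 -0.174 0")

```text
t: 14.72
tool_pos: [0.631, -0.1661, 0.2395]
orientation: [-2.045, -2.382, 0.001]
force: [1.0, -0.4, -0.5]
opening: 0.0927
gripper_force: 0.0
```

```bash
python3 - <<'E'
from h import *
go(.62,-.088,.06,98.7)
measure("pics/w6.png")
E
```

```text
t 14.72 pos [ 0.631  -0.1661  0.2395] head 98.71 tilt -1.0 op 0.0927 F [ 1.  -0.4 -0.5] q [-0.34  0.27  1.32 -0.    1.55 -0.49]
  shift [0.0787 0.0012 0.1796] turn 0.01
saucer blue c 0.4756 -0.2217 axes 0.1018 0.116 handle None
cup red c 0.6353 -0.1772 axes 0.0581 0.0656 handle 95
cup yellow c 0.6231 -0.084 axes 0.0585 0.0591 handle 100
saucer green c 0.4588 -0.1071 axes 0.103 0.1114 handle None
```

View pics/w6.png

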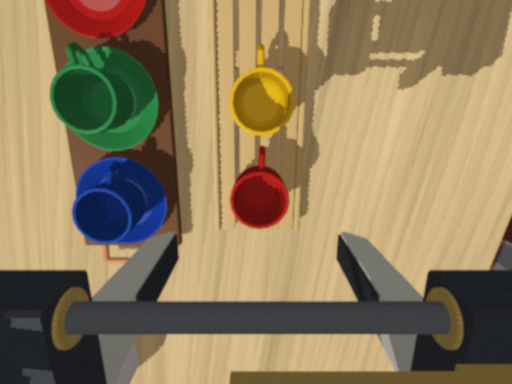

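The green and blue cups stand on their saucers at (84,98) and (102,213); the leftward lean is parallax. The yellow cup is at (262,100) below the camera.

servo_tool(plan="0.025 0.001 0.03 0; 0.055 0.003 0.06 0; 0.076 0.0046 0.09 0; 0.0824 0.0046 0.12 0; 0.0824 0.0046 0.15 0; 0.0824 0.0046 0.171 0; 0.0824 0.0046 0.1795 0; 0.0824 0.0046 0.1795 0; 0.0824 0.0046 0.1795 0; 0.0824 0.0046 0.1795 0")

```text
t: 15.6
tool_pos: [0.6252, -0.0847, 0.0634]
orientation: [2.045, 2.381, 0.003]
force: [0.2, 0.4, 0.7]
opening: 0.093
gripper_force: 0.0
```

servo_tool(plan="0 0 0 0; 0 0 0 0; 0 0 0 0; 0 0 0 0; 0 0 0 0; 0 0 0 0; 0 0 0 0; 0 0 0 0", grip=1, grip_force=15)

```text
t: 16.27
tool_pos: [0.6239, -0.0843, 0.061]
orientation: [-2.047, -2.383, 0.0]
force: [-1.8, -0.1, 1.5]
opening: 0.0602
gripper_force: 15.0
```

servo_tool(plan="0 0 -0.01 0; 0 0 -0.03 0; 0 0 -0.06 0; 0 0 -0.09 0; 0 0 -0.1 0; 0 0 -0.1 0; 0 0 -0.1 0")

```text
t: 16.85
tool_pos: [0.6241, -0.0843, 0.1607]
orientation: [2.046, 2.383, 0.001]
force: [-1.2, 0.2, -2.1]
opening: 0.0602
gripper_force: 15.0
```

```bash
python3 - <<'E'
from h import *
go(.4270,.1183,.16,98.7)
c=eyes.read_camera("side");a=c["image"][130:290,210:360]
c=eyes.read_camera("wrist")["image"]
cv2.imwrite("pics/s7.png",np.hstack([cv2.resize(a,(400,400)),cv2.resize(c,(400,400))]))
E
```

```text
t 16.85 pos [ 0.6241 -0.0843  0.1607] head 98.7 tilt -1.0 op 0.0602 F [-1.2  0.2 -2.1] q [-0.22  0.25  1.49  0.    1.4  -0.37]
  shift [ 0.2301 -0.1642  0.0005] turn 0.0
```

View pics/s7.png

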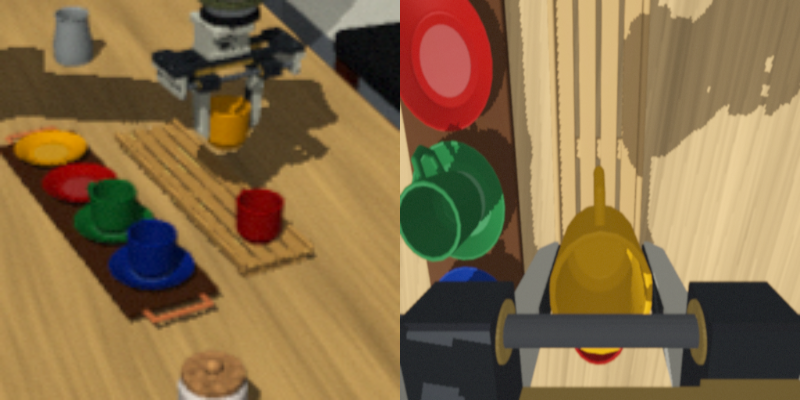

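The views show the yellow cup held upright (handle and body edges match the predicted pixel rows), and blue and green standing well on their saucers. I carry on to the yellow saucer.

servo_tool(plan="0.012 -0.008 0 0; 0.038 -0.027 0 0; 0.066 -0.047 0 0; 0.094 -0.067 0 0; 0.122 -0.087 0 0; 0.150 -0.107 0 0; 0.178 -0.127 0 0; 0.203 -0.145 0 0; 0.222 -0.158 0 0; 0.23 -0.164 0 0; 0.23 -0.164 0.01 0; 0.23 -0.164 0.03 0")

```text
t: 17.95
tool_pos: [0.4285, 0.1184, 0.1315]
orientation: [2.043, 2.383, 0.004]
force: [1.0, 0.3, -0.9]
opening: 0.06
gripper_force: 15.0
```

servo_tool(plan="0 0 0.015 0; 0 0 0.03 0; 0 0 0.042 0; 0 0 0.045 0; 0 0 0.045 0; 0 0 0.045 0; 0 0 0.045 0")

```text
t: 18.53
tool_pos: [0.4277, 0.118, 0.0864]
orientation: [2.047, 2.383, 0.001]
force: [-0.4, -0.2, -1.2]
opening: 0.0598
gripper_force: 15.0
```

```bash
python3 - <<'E'
from h import *
go(.4272,.1183,.067,98.7)
E
```

```text
t 18.53 pos [0.4277 0.118  0.0864] head 98.67 tilt -1.0 op 0.0598 F [-0.4 -0.2 -1.2] q [ 0.15 -0.18  2.07 -0.    1.25  0.  ]
  shift [ 0.0004 -0.0005  0.0194] turn -0.03
```

servo_tool(plan="0 -0.0005 0.005 0; 0 -0.0005 0.01 0; 0 -0.0005 0.014 0; 0 -0.0005 0.016 0; 0 -0.0005 0.0165 0; 0 -0.0005 0.017 0; 0 -0.0005 0.0175 0; 0 -0.0005 0.018 0; 0 -0.0005 0.0182 0; 0 -0.0005 0.0182 0; 0 -0.0005 0.0182 0")

```text
t: 19.45
tool_pos: [0.4266, 0.1182, 0.0677]
orientation: [2.047, 2.383, 0.0]
force: [-0.6, 0.1, -1.1]
opening: 0.0599
gripper_force: 15.0
```

servo_tool(plan="0 0 0.0004 0; 0 0 0.0008 0; 0 0 0.0012 0; 0 0 0.0012 0; 0 0 0.0012 0")

```text
t: 19.87
tool_pos: [0.4266, 0.1182, 0.0668]
orientation: [2.047, 2.383, 0.0]
force: [-3.4, -0.4, 5.1]
opening: 0.06
gripper_force: 15.0
```

servo_tool(plan="0 0 0 0; 0 0 0 0; 0 0 0 0; 0 0 0 0; 0 0 0 0; 0 0 -0.005 0; 0 0 -0.02 0; 0 0 -0.05 0; 0 0 -0.085 0; 0 0 -0.12 0; 0 0 -0.145 0; 0 0 -0.155 0", grip=-1)

```text
t: 20.87
tool_pos: [0.4285, 0.1186, 0.2265]
orientation: [2.044, 2.38, 0.008]
force: [0.3, -0.2, 0.2]
opening: 0.0929
gripper_force: 0.0
```

servo_tool(plan="-0.02 0.008 -0.008 0; -0.055 0.022 -0.018 0; -0.092 0.037 -0.018 0; -0.129 0.052 -0.018 0; -0.166 0.067 -0.018 0; -0.203 0.082 -0.018 0; -0.24 0.097 -0.018 0; -0.277 0.112 -0.018 0; -0.314 0.127 -0.018 0; -0.351 0.142 -0.018 0; -0.385 0.155 -0.018 0; -0.4045 0.163 -0.018 0")

```text
t: 21.87
tool_pos: [0.6491, -0.2605, 0.2372]
orientation: [-2.048, -2.38, 0.002]
force: [0.1, 0.1, -0.2]
opening: 0.093
gripper_force: 0.0
```

servo_tool(plan="0 0 0 0; 0 0 0 0")

```text
t: 22.03
tool_pos: [0.6483, -0.2578, 0.2372]
orientation: [-2.047, -2.38, 0.001]
force: [-0.9, 1.4, 0.2]
opening: 0.093
gripper_force: 0.0
```

```bash
python3 - <<'E'
from h import *
go(.637,-.178,.061,98.7)
measure("pics/w8.png")
E
```

```text
t 22.03 pos [ 0.6483 -0.2578  0.2372] head 98.61 tilt -1.0 op 0.093 F [-0.9  1.4  0.2] q [-0.45  0.4   1.17  0.    1.58 -0.6 ]
  shift [0.0803 0.0011 0.1763] turn -0.09
saucer blue c 0.4762 -0.22 axes 0.1038 0.1113 handle None
cup red c 0.6357 -0.1803 axes 0.0585 0.0597 handle 96
```

View pics/w8.png

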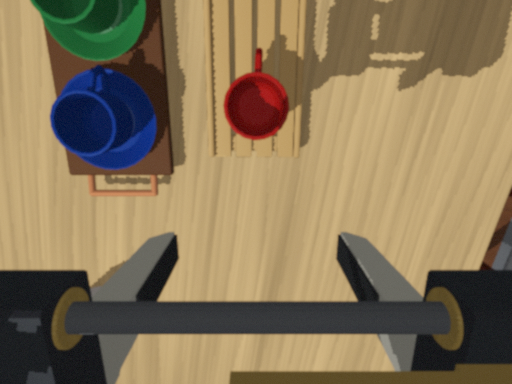

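The red cup is at (257,105), straight under the camera; blue stands on its saucer at (84,122).

servo_tool(plan="0.025 0 0.03 0; 0.055 -0.001 0.06 0; 0.073 -0.001 0.09 0; 0.0785 -0.001 0.12 0; 0.0785 -0.001 0.15 0; 0.0785 -0.001 0.168 0; 0.0785 -0.001 0.1763 0; 0.0785 -0.001 0.1763 0; 0.0785 -0.001 0.1763 0; 0.0785 -0.001 0.1763 0")

```text
t: 22.92
tool_pos: [0.6372, -0.1798, 0.0655]
orientation: [2.044, 2.381, 0.002]
force: [0.5, -0.2, 0.4]
opening: 0.0932
gripper_force: 0.0
```

servo_tool(plan="0 0 0 0; 0 0 0 0; 0 0 0 0; 0 0 0 0; 0 0 0 0; 0 0 0 0; 0 0 0 0; 0 0 0 0", grip=1, grip_force=15)

```text
t: 23.58
tool_pos: [0.6359, -0.1797, 0.0633]
orientation: [2.047, 2.383, -0.0]
force: [-0.5, -0.0, 1.6]
opening: 0.0601
gripper_force: 14.9
```

servo_tool(plan="0 0 -0.015 0; 0 0 -0.045 0; 0.012 -0.009 -0.08 0; 0.037 -0.028 -0.1 0; 0.064 -0.049 -0.1 0; 0.091 -0.07 -0.1 0; 0.118 -0.091 -0.1 0; 0.145 -0.112 -0.1 0; 0.172 -0.133 -0.1 0; 0.194 -0.149 -0.1 0; 0.208 -0.159 -0.1 0; 0.2117 -0.1612 -0.1 0")

```text
t: 24.58
tool_pos: [0.443, 0.0071, 0.1639]
orientation: [-2.044, -2.385, -0.001]
force: [-0.1, -0.6, -1.2]
opening: 0.06
gripper_force: 14.9
```

servo_tool(plan="0 0 0.01 0; 0 0 0.03 0; 0 0 0.055 0; 0 0 0.07 0; 0 0 0.075 0; 0 0 0.075 0; 0 0 0.075 0; 0 0 0.075 0")

```text
t: 25.25
tool_pos: [0.4458, 0.0049, 0.0893]
orientation: [2.046, 2.382, 0.002]
force: [0.6, 0.1, -1.4]
opening: 0.0601
gripper_force: 14.9
```

```bash
python3 - <<'E'
from h import *
go(.4445,.0057,.0693,98.7)
E
```

```text
t 25.25 pos [0.4458 0.0049 0.0893] head 98.67 tilt -1.0 op 0.0601 F [ 0.6  0.1 -1.4] q [-0.1  -0.17  2.06 -0.    1.25 -0.26]
  shift [ 0.001  -0.0012  0.02  ] turn -0.03
```

servo_tool(plan="0.0007 -0.0007 0.005 0; 0.0007 -0.0007 0.01 0; 0.0007 -0.0007 0.014 0; 0.0007 -0.0007 0.016 0; 0.0007 -0.0007 0.017 0; 0.0007 -0.0007 0.0175 0; 0.0007 -0.0007 0.018 0; 0.0007 -0.0007 0.0185 0; 0.0007 -0.0007 0.019 0; 0.0007 -0.0007 0.019 0; 0.0007 -0.0007 0.019 0")

```text
t: 26.17
tool_pos: [0.4439, 0.0059, 0.0693]
orientation: [2.046, 2.383, 0.0]
force: [0.3, -0.3, -0.5]
opening: 0.0602
gripper_force: 14.9
```

servo_tool(plan="0 0 0.0004 0; 0 0 0.0008 0; 0 0 0.0012 0; 0 0 0.0012 0; 0 0 0.0012 0")

```text
t: 26.58
tool_pos: [0.444, 0.0058, 0.0691]
orientation: [2.046, 2.383, -0.0]
force: [-6.6, -0.1, 11.5]
opening: 0.0603
gripper_force: 14.9
```

servo_tool(plan="0 0 0 0; 0 0 0 0; 0 0 0 0; 0 0 0 0; 0 0 0 0; 0 0 -0.005 0; 0 0 -0.02 0; 0 0 -0.05 0; 0 0 -0.085 0; 0 0 -0.12 0; 0 0 -0.155 0; 0 0 -0.175 0", grip=-1)

```text
t: 27.58
tool_pos: [0.445, 0.0058, 0.2478]
orientation: [2.044, 2.38, 0.005]
force: [1.0, 0.2, -0.1]
opening: 0.0931
gripper_force: 0.0
```

servo_tool(plan="-0.02 0 -0.02 0; -0.045 0 -0.05 0; -0.07 0 -0.08 0; -0.095 0 -0.11 0; -0.12 0 -0.13 0; -0.135 0 -0.135 0; -0.1377 0 -0.135 0; -0.1377 0 -0.135 0; -0.1377 0 -0.135 0")

```text
t: 28.33
tool_pos: [0.4642, -0.1296, 0.377]
orientation: [-2.046, -2.382, 0.0]
force: [-0.0, -0.7, 0.3]
opening: 0.0929
gripper_force: 0.0
```

```bash
python3 - <<'E'
from h import *
go(.465,-.13,.38,98.7)
measure("pics/w9.png")
E
```

```text
t 28.33 pos [ 0.4642 -0.1296  0.377 ] head 98.69 tilt -1.0 op 0.0929 F [-0.  -0.7  0.3] q [-0.38 -0.2   1.56  0.    1.79 -0.53]
  shift [-0.0005  0.0007 -0.003 ] turn -0.01
saucer blue c 0.4779 -0.2189 axes 0.104 0.1053 handle None
saucer red c 0.4435 0.0053 axes 0.1076 0.1081 handle None
saucer green c 0.4608 -0.1071 axes 0.1034 0.1054 handle None
```

View pics/w9.png

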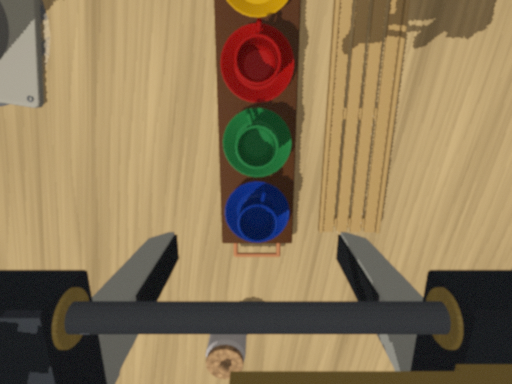

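Red (258,62), green (258,142) and blue (258,211) sit centred, and the saucers have moved under 1 mm. Last, I check yellow from the scene camera.

```bash
python3 - <<'E'
from h import *
c=eyes.read_camera("scene");cv2.imwrite("pics/c10.png",cv2.resize(c["image"][120:230,190:340],None,fx=5,fy=5,interpolation=cv2.INTER_CUBIC))
E
```

```text
(no output)
```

View pics/c10.png

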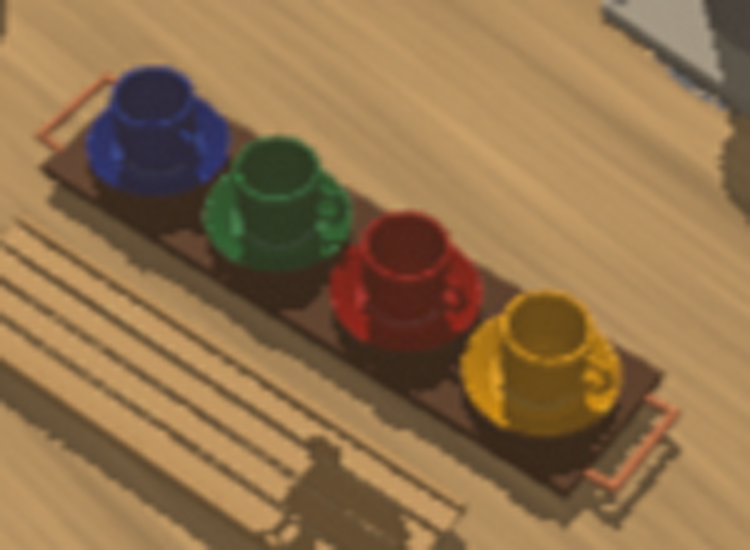

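All four cups stand upright and centred on their saucers: blue (155,130), green (278,200), red (407,280), yellow (543,360).

```bash
python3 -c "
from h import *
print(robot.close_job())"
```

```text
the job is handed in; nothing more can be done
None
```

I handed the job in at about 28 s of robot time: all four cups stand upright and centred on their own-colour saucers. The blue, green and red saucers measured within about 1 mm of where they started, and yellow was checked only by eye.

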